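Clear the trimming die and present the punch

TASK

Get the trimming die ready for the next piece: first put away the two finished forgings lying on the bench in front of the die, the spanner flat in the long tray and the hexagon nut in the square box. Then pick up the punch whose oblong foot matches the die's opening, carry it upright over the guard rail without knocking the die or guard, and bring it to a stop about a centimetre above the opening, centred on it, long side along long side, not touching. Finish while still holding it there; leave the other punches, the brush and the jar where they are.

Things in the scene. Friction and masses are not known exactly. Their poses are not given: they have to be found in the camera images.
- station: Fixed die station; origin at the centre of its underside on the bench. Green base plate 150 (x) x 130 (y) x 12 mm, on it a steel die block 90 x 70 mm whose top is 60 mm above the bench. Round the block runs a closed rectangular guard rail of 10 mm dark steel bar on four corner posts, centre lines 130 x 110 mm, top 90 mm above the bench (30 mm above the die). Position and yaw vary.
- die_mouth (a point): Centre of the die's rectangular opening, at the level of the block's top face (60 mm above the bench). The opening is 44 mm along this point's x and 26 mm along its y, 30 mm deep; z is up.
- punch_center (a point): Centre, half-way up, of the punch to use: plain steel, 100 mm tall, standing upright on the bench. Its foot (lowest 36 mm) is 40 mm along x by 22 mm along y; the shank above it (from 36 to 100 mm up) is 26 mm along x by 22 mm along y, with flat sides to grip across y. About 0.45 kg. It trades places with the other two punches and its yaw varies.
- punch_foot (a point): Centre of the underside of the same punch, 50 mm below its centre; same axes.
- punch: The same punch as a body; its origin is the centre of its underside.
- spanner_center (a point): Centre, half-way up (5 mm), of the finished double open-ended steel spanner lying flat on the bench: 130 mm long along its x, 10 mm thick, shank 14 mm wide (y) for 70 mm in the middle, jaws 31 mm wide at the ends. About 0.13 kg. It trades places with the nut.
- spanner: The same spanner as a body; origin at the centre of its underside.
- nut_center (a point): Centre, half-way up (12 mm), of the finished steel hexagon nut blank lying flat on the bench: 36 mm across flats, 42 mm across corners, 24 mm tall, solid with a dark spot on top. Its flats face along its x and every 60 degrees from it. About 0.18 kg.
- nut: The same nut as a body; origin at the centre of its underside.
- tray: Fixed long aluminium tray for spanners, 190 (x) x 105 (y) x 30 mm high, walls and floor 4 mm, open on top; origin at the centre of its underside. A loose spanner like the other lies in it along x, 28 mm towards -y from the middle, so there is more room at +y. Trades places with the box.
- box: Fixed square aluminium box for nuts, 120 x 120 x 40 mm high, walls and floor 4 mm, open on top; origin at the centre of its underside. A loose nut like the other lies in it, 30 mm towards +x and 30 mm towards -y from the middle.
- round_punch_center (a point): Bystander: centre of a steel punch 100 mm tall with a round foot, 28 mm across; shank 20 mm across. Leave it standing.
- square_punch_center (a point): Bystander: centre of a steel punch 100 mm tall with a square foot, 32 mm; shank 22 mm square. Leave it standing.
- jar_center (a point): Bystander: amber glass jar, 60 mm across, 85 mm tall; its centre.
- brush_mid (a point): Bystander: brush, 180 mm long, lying to the left near the robot; point at its middle.
Not all that is in view belongs to the job. What is shaped like the nut but brown, green or turquoise is not meant.

How it is judged:
On the way, in this order (a step that is already met when the one before it is completed fails the run):
1. the spanner lies in the long tray and the nut in the square box, both let go (x of spanner_center in the frame of tray between -0.035 and 0.035 m and y of spanner_center in the frame of tray between -0.046 and 0.046 m and z of spanner_center in the frame of tray between 0 and 0.03 m and (angle between spanner_center's own z axis and vertical below 0.25 rad or angle between spanner_center's own z axis and vertical above 2.89 rad) and x of nut_center in the frame of box between -0.05 and 0.05 m and y of nut_center in the frame of box between -0.05 and 0.05 m and z of nut_center in the frame of box between 0 and 0.048 m and contact force between each of spanner, nut and the fingers below 0.05 N), for 0.2 s.
2. the oblong punch is held with its foot higher than the guard rail (height (world z) of punch_foot above 0.09 m and contact force between punch and the fingers above 1 N), for 0.1 s.
At the end, for the whole second after the job is handed in: Spanner flat in the tray, nut in the box, both released; the gripper holds the oblong punch still, upright within 0.1 rad, its foot 3-20 mm above the die top, within 6 mm of the opening's centre and 0.12 rad of its long side, touching neither die nor guard (all of step 1 and z of punch_foot in the frame of die_mouth between 0.003 and 0.02 m and horizontal distance between punch_foot and die_mouth below 0.006 m and angle between the x axis of punch_center and the x axis of die_mouth, either way round below 0.12 rad and angle between punch_center's own z axis and vertical below 0.1 rad and contact force between punch and the fingers above 1 N and contact force between punch and station below 0.05 N and linear speed of punch below 0.02 m/s); the arm keeps its last pose, push and grip.
It fails at once if the punch knocks against the die or the guard (over 2 N) (contact force between punch and station above 2 N).
It fails at once if another punch, the jar or the brush is disturbed (moved over 30 mm) (distance of any of round_punch_center, square_punch_center, jar_center, brush_mid from where it was at the start of the episode above 0.03 m).
It also fails if it takes over 72 s, if anything falls off the work surface, if the arm or the gripper's body presses on something with over 40 N, if the wrist force passes 120 N, or if a joint passes its speed limit or range.

ROBOT

A 6-joint arm with a two-finger parallel gripper is mounted at the origin on the work surface. World frame = base frame: x ahead of the robot, y to its left, z up, the work surface at z = 0. Lengths are in m, angles in rad, forces in N, time in s.
With the tool pointing down it reaches from about 0.35 to 0.85 m from the base axis. Payload 8.1 kg.
Tool frame: the origin (TCP) lies at the very end of the fingers, on their centre line; the grasp point (between the pads) lies robot.grip_point_offset behind it (robot.grip_point_offset is the distance from the TCP to the grasp point, in m); z points along the fingers, y is the line along which they close (so a half turn about z gives the same grasp; the last joint's range is limited). The gripper opens to 93 mm and grips with 3 to 60 N. Pads are 15 mm wide; open, the fingers measure 128 mm over their backs; the gripper's body (75 mm by 188 mm) begins 65 mm behind the grasp point.
Start: joints at [-1.268, 0.13, 1.488, -0, 1.523, -0.085], TCP at [0.227, -0.555, 0.219] pointing down, gripper open.
Joint ranges: [-2.96, 2.96], [-0.89, 2.26], [0.02, 2.5], [-1.34, 4.48], [0, 2.73], [-2.66, 2.66]. Speed limits (rad/s): [2.39, 2.39, 2.79, 3.14, 3.14, 3.14].

INTERFACE

Orientations are given as a rotation vector (axis times angle).
In Python, from plant import robot, eyes gives the robot as it stands. The module is installed in compiled form; this text tells all that it offers.
- The arm moves only by the tool apply_moves, never from a script. Its argument "steps" is one flat list of numbers, 7 for each row, row after row: the shift along the tool's x, y, z in units of 30 mm (1.0 is 30 mm), then the turn, a rotation vector about the tool's x, y, z in units of 6 degrees (1.0 is 6 degrees), then the opening in per cent of the stroke, from 0 (shut) to 100 (fully open). In form: [dx, dy, dz, ax, ay, az, fingers, dx, dy, dz, ax, ay, az, fingers, ...]. A call has 1 to 12 rows; each row shifts and turns the commanded pose from where the row before left it, along the tool's axes as they then stand; what a row does not reach is not made up. A row lasts 1/12 s, in which the tool goes at most 41.7 mm and 7.16 degrees, less where a joint would pass 70% of its speed; a pose out of reach is approached as far as the arm can. A call is refused whole if a number of a shift passes 1 or a number of a turn 1, either way. A call with a gripper value outside its range is refused whole. The fingers move at their own pace and stop on an object; "grip_force" is the grip in N (left out, the last holds). Time passes only in rows, so rows that do not move let the fingers close. It gives the time, the measured TCP pose, the force, the opening and the grip force at its end, in the units of the state.
- robot.read_state(): the state, without advancing time (a new reading comes with each control period).
- eyes.read_camera(name): name is "scene" or "top"; returns the picture (480x640x3 uint8, red, green, blue); there is no depth.
- eyes.calibration(name): a dict with "K" (3x3 intrinsics, pixels), "k1" (the pictures are not rectified: a ray, as slopes to the right and down, at radius r is drawn at 1 + k1 r^2 times it, then the intrinsics apply), "R" (3x3) and "t" (3): a world point X has camera coordinates R X + t. Camera axes: x right, y down, z forward; pixel columns grow to the right and rows downward; lengths in m; the calibration is good to about 2 mm. A picture is of the moment at which its call begins. calibration takes no time and is no camera call.
- robot.close_job(): hands the job in; it is judged then, once.
Trained networks look in the newest picture that a camera, given by its name, has taken for a name from the list of things; names that differ only in an ending like _2 or _b are one class to them, and where a whole thing is asked for, a point or a joint stands for the part that bears it (a point fixed in the world has none). Each returns a list of dicts, best first, with "conf" (0 to 1); they miss things now and then, are a little off and sometimes report something else, mostly with a low value. They report only what shows in the picture. A call takes as long as a camera call. They do not tell look-alikes from the thing itself.
- eyes.search_frame(camera, thing): "rect" ([left, top, width, height] in pixels, round what is visible of it).
- eyes.place_of(camera, thing): "xy" ([column, row] in pixels: a listed point, or the origin of a listed thing).
The state is a dict: "t": time; "q": joint angles; "dq": joint speeds; "joint_torque": joint torques, N m; "tool_pos": TCP position; "orientation": TCP orientation; "force": force on the tool from outside, world axes, zero at the start; "wrist_torque": the same for the moment, N m; "opening": finger opening in m; "gripper_force": force on a finger pad.
Only numpy, scipy, OpenCV 4.12 (cv2) and the standard library are available. Lean on these libraries where they do the work, as an engineer would, in place of code of your own. Each camera call takes 0.05 s, during which the arm holds its last target. There are 200 camera calls.

## Working session

There is one attempt and no reset: what is moved stays moved. The work goes in short steps, Python scripts to look and compute and a tool call to move; the robot and the scene stay as the last step left them, time stands still between calls to the robot, and variables do not carry over. Pictures are saved under pics/ and viewed, at most 10 in all, crops included, and the job is handed in when it is done.

Besides the shell and the picture viewer there is one more tool, called after "Emit:" as name(argument=value, ...), one argument or row to a line, values as JSON. apply_moves: Moves the arm, as the interface text tells. Its arguments: {"type":"object","properties":{"steps":{"type":"array"},"grip_force":{"type":"number"}},"required":["steps"]}

```bash
mkdir -p pics; cat > h.py <<'E'
import numpy as np, cv2
from plant import robot, eyes
from scipy.spatial.transform import Rotation as Ro
def ray(cam,uv):
    c=eyes.calibration(cam);K=np.array(c["K"]);R=np.array(c["R"]);t=np.array(c["t"])
    d=np.linalg.solve(K,[uv[0],uv[1],1.])[:2];p=d.copy()
    for _ in range(20): p=d/(1+c["k1"]*(p@p))
    return -R.T@t, R.T@np.array([p[0],p[1],1.])
def at(cam,uv,z):
    o,d=ray(cam,uv);return o+d*(z-o[2])/d[2]
def proj(cam,X):
    c=eyes.calibration(cam);x=np.array(c["R"])@np.array(X)+np.array(c["t"]);p=x[:2]/x[2]
    p=p*(1+c["k1"]*(p@p));return (np.array(c["K"])@[p[0],p[1],1])[:2]
def snap(cam,name=None):
    im=np.array(eyes.read_camera(cam))
    if name: cv2.imwrite(f"pics/{name}.png",im[:,:,::-1])
    return im
E
python3 - <<'E'
from h import *
np.set_printoptions(precision=3,suppress=True)
print(robot.grip_point_offset,robot.read_state())
for c in("scene","top"):
    snap(c,c+"0");o,_=ray(c,(320,240));print(c,o,eyes.calibration(c)["K"][0][0])
Z=dict(station=0,die_mouth=.06,punch_center=.05,punch_foot=0,spanner_center=.005,nut_center=.012,tray=0,box=0,round_punch_center=.05,square_punch_center=.05,jar_center=.0425,brush_mid=.01)
for n,z in Z.items():
    for c in("top","scene"):
        for d in eyes.place_of(c,n)[:4]: print(n,c,np.round(d["xy"],1),round(d["conf"],2),at(c,d["xy"],z)[:2])
E
```

```text
0.0188 {'t': 0.0, 'q': array([-1.268,  0.131,  1.489, -0.   ,  1.523, -0.085]), 'dq': array([-0.   , -0.   , -0.001, -0.   ,  0.002, -0.001]), 'joint_torque': array([ -0.   , -55.983, -49.177,   0.077,   0.035,  -0.   ]), 'tool_pos': array([ 0.227, -0.555,  0.218]), 'orientation': array([-3.081, -0.605,  0.   ]), 'force': array([ 0.908, -0.555, -0.856]), 'wrist_torque': array([ 0.017, -0.013, -0.053]), 'gripper_force': 0.0, 'opening': 0.09317013879210577}
scene [1.549 0.544 1.083] 612.6895779868618
top [0.369 0.013 0.983] 501.9842281574874
station top [267.3 185.3] 0.7 [0.658 0.071]
station top [136.4 365.5] 0.21 [0.306 0.318]
station top [267.7 292. ] 0.19 [0.443 0.07 ]
station scene [322.3 290.5] 0.92 [0.661 0.07 ]
die_mouth top [141.4 222. ] 0.72 [0.571 0.303]
die_mouth top [266.2 174. ] 0.63 [0.663 0.07 ]
die_mouth top [268.5 292.9] 0.3 [0.437 0.065]
die_mouth top [411.1 190.3] 0.25 [ 0.63  -0.207]
die_mouth scene [325.4 271.8] 0.81 [0.654 0.074]
punch_center top [143.5 222.5] 0.62 [0.572 0.302]
punch_center scene [428.9 286.3] 0.66 [0.566 0.301]
punch_center scene [374.  333.4] 
[... 819 characters left out ...]
.1 186.7] 0.86 [ 0.654 -0.226]
box top [270.4 289.8] 0.39 [0.447 0.064]
box scene [225.4 245.6] 0.96 [ 0.65  -0.224]
round_punch_center top [ 93.5 248.4] 0.64 [0.523 0.393]
round_punch_center scene [210.2 194.4] 0.69 [ 0.545 -0.346]
round_punch_center scene [471.4 287.5] 0.52 [0.519 0.39 ]
square_punch_center top [162. 277.] 0.7 [0.468 0.263]
square_punch_center scene [429.3 260.6] 0.79 [0.485 0.269]
square_punch_center scene [326.4 271.4] 0.17 [0.643 0.07 ]
jar_center top [179.3 138.3] 0.92 [0.743 0.242]
jar_center scene [375.  333.3] 0.58 [0.749 0.25 ]
brush_mid top [134.8 367. ] 0.67 [0.304 0.318]
brush_mid top [264.8 174. ] 0.29 [0.679 0.076]
brush_mid scene [470.5 236. ] 0.8 [0.3  0.32]
```

View pics/top0.png

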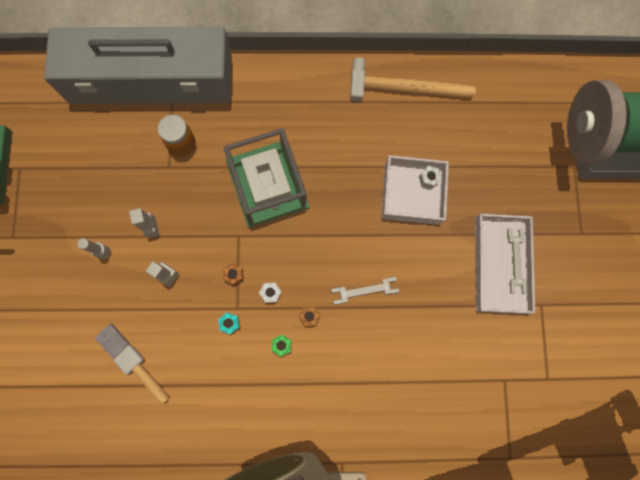

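```bash
python3 - <<'E'
from h import *
t=cv2.imread("pics/top0.png");s=cv2.imread("pics/scene0.png")
a=cv2.resize(t[250:370,200:400],None,fx=4,fy=4,interpolation=2)
cv2.imwrite("pics/crop_nuts.png",a)
b=cv2.resize(s[225:345,280:480],None,fx=4,fy=4,interpolation=2)
cv2.imwrite("pics/crop_scene.png",b)
E
```

```text
(no output)
```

View pics/crop_nuts.png

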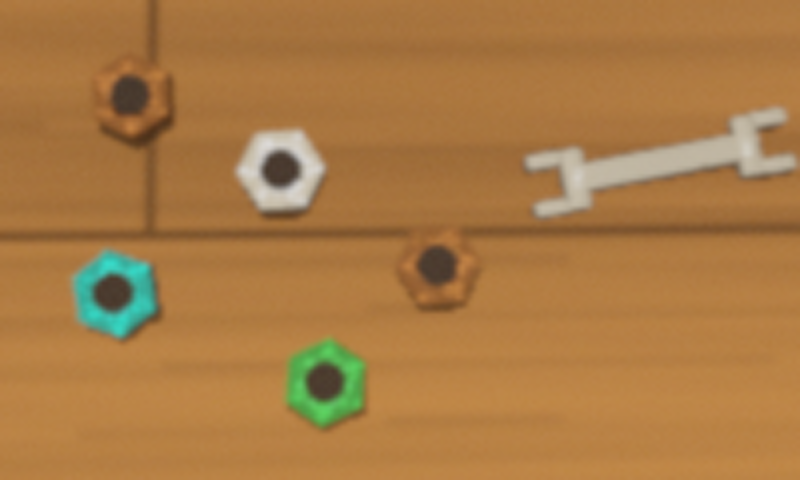

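View pics/crop_scene.png

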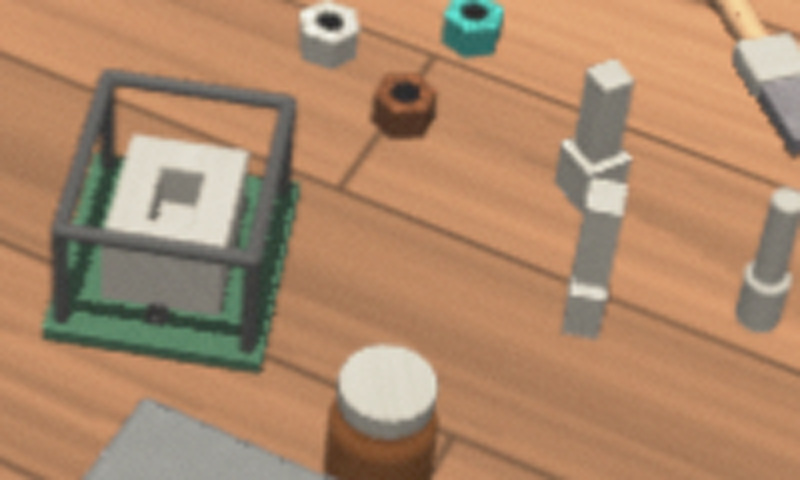

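The picture `top` shows five nuts. Brown is at (232,273) and (309,317), turquoise at (228,323) and green at (281,346). The plain steel nut at (269,292) is the one meant. The spanner is at (365,290), the box at (415,190), the tray at (505,264) and the station at (266,178).

There are three candidate punches in `top`: (143,222), (162,277) and (93,248). (93,248) is round. (143,222) shows a ledge only at its end and none along its side, so it should be the oblong one. I'll confirm that in an enlarged crop.

```bash
python3 - <<'E'
from h import *
t=cv2.imread("pics/top0.png");s=cv2.imread("pics/scene0.png")
a=cv2.resize(t[200:300,115:190],(400,533),interpolation=2)
b=cv2.resize(s[235:315,400:460],(400,533),interpolation=2)
cv2.imwrite("pics/crop_p.png",np.hstack([a,b]))
c=cv2.resize(t[125:230,215:315],(400,420),interpolation=2)
d=cv2.resize(t[270:312,325:405],(400,210),interpolation=2)
e=cv2.resize(t[270:312,230:310],(400,210),interpolation=2)
cv2.imwrite("pics/crop_s.png",np.hstack([c,np.vstack([d,e])]))
E
```

```text
(no output)
```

View pics/crop_p.png

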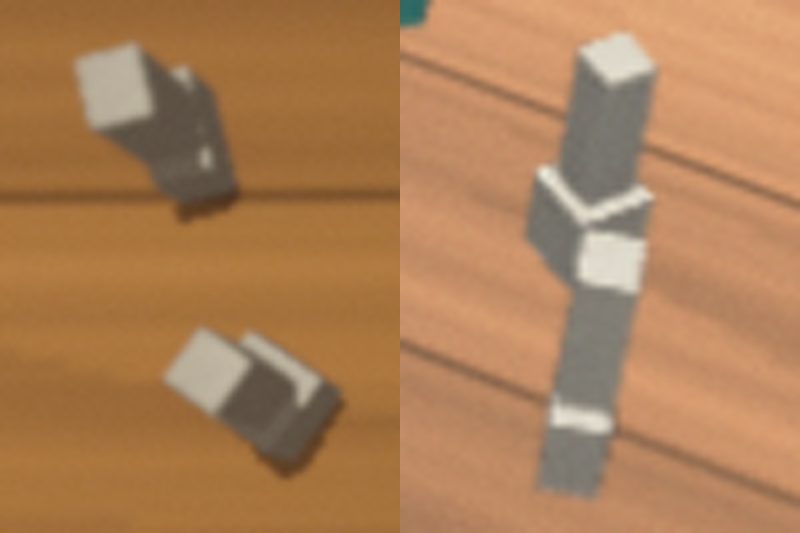

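View pics/crop_s.png

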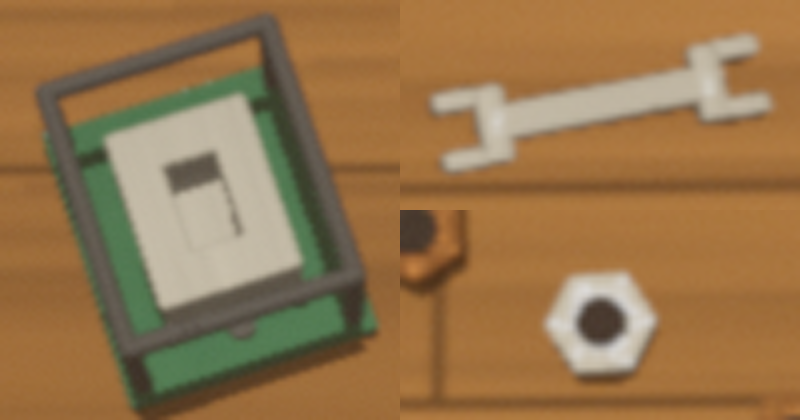

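The crop confirms the choice. The punch at (143,222) has ledges only on its two ends, so it is oblong. The one at (162,277) has ledges on both sides, so it is square. Next I'll fit the poses from the corners.

```bash
python3 - <<'E'
from h import *
from scipy.optimize import least_squares
np.set_printoptions(precision=4,suppress=True)
def fit(obs,x0):
    # obs: (cam,uv,local xyz)
    def f(p):
        c,s=np.cos(p[2]),np.sin(p[2])
        return np.concatenate([proj(cm,[p[0]+c*l[0]-s*l[1],p[1]+s*l[0]+c*l[1],l[2]])-uv for cm,uv,l in obs])
    r=least_squares(f,x0);return np.round(r.x,4),"rms px",np.sqrt(np.mean(r.fun**2)).round(2)
def rect(a,b,z): # image order TL,TR,BR,BL in top: +x up, +y left
    return [(a/2,b/2,z),(a/2,-b/2,z),(-a/2,-b/2,z),(-a/2,b/2,z)]
T=lambda pts,o,k:[np.array(o)+np.array(p)/k for p in pts]
mk=lambda cam,uv,l:[(cam,u,q) for u,q in zip(uv,l)]
st=mk("top",T([(105,137),(245,93),(302,262),(162,312)],(215,125),4),rect(.09,.07,.06))
op=mk("top",T([(164,167),(216,152),(243,235),(190,250)],(215,125),4),rect(.044,.026,.06))
rail=mk("top",T([(38,90),(268,15),(362,272),(122,350)],(215,125),4),rect(.14,.12,.09))
ss=mk("scene",T([(105,228),(240,242),(248,152),(133,137)],(280,225),4),[(.045,-.035,.06),(.045,.035,.06),(-.045,.035,.06),(-.045,-.035,.06)])
print("block top",fit(st,[.66,.07,.3]));print("rail",fit(rail,[.66,.07,.3]));print("scene",fit(ss,[.66,.07,.3]));print("opening",fit(op,[.66,.07,.3]));print("all",fit(st+rail+ss,[.66,.07,.3]))
k=5.333
pt=mk("top",T([(75,62),(137,43),(155,108),(95,130)],(115,200),k),rect(.026,.022,.1))
k=6.667
ps=mk("scene",T([(580,285),(638,290),(645,238),(585,233)],(400,235),k),[(.013,-.011,.1),(.013,.011,.1),(-.013,.011,.1),(-.013,-.011,.1)])
pe=mk("scene",[(420.7,308.6),(429.8,309.6)],[(.02,-.011,0),(.02,.011,0)])
print("punch top",fit(pt,[.57,.3,.3]));print("punch scene",fit(ps+pe,[.57,.3,.3]));print("all",fit(pt+ps+pe,[.57,.3,.3]))
print("punch foot mean", at("top",(151.7,226.4),0),at("scene",(423.2,303),0))
sp=mk("top",T([(440-400,132),(762-400,72)],(325,270),5),[(0,.06,.008),(0,-.06,.008)])
a=at("top",sp[0][1],.01);b=at("top",sp[1][1],.01);print("spanner",(a+b)/2,np.linalg.norm(a-b),"axis deg",np.degrees(np.arctan2(*(b-a)[1::-1])))
print("nut",at("top",(270.2,292.4),.024),"flat dir");a=at("top",(230+145/5,270+115/5),.024);b=at("top",(230+257/5,270+110/5),.024);print(np.degrees(np.arctan2(*(b-a)[1::-1])))
print("tray",fit(mk("top",[(480,215),(532,215.5),(534,313),(477,312)],rect(.19,.105,.03)),[.49,-.4,0]))
print("box",fit(mk("top",[(388,157.5),(447,158.5),(446,223),(384,221.5)],rect(.12,.12,.04)),[.65,-.22,0]))
# magnified edges of tray & box for check
t=cv2.imread("pics/top0.png");cv2.imwrite("pics/tb.png",cv2.resize(t[145:325,370:550],(720,600)[::-1] if 0 else (600,600),interpolation=2))
E
```

```text
block top (array([0.661 , 0.0706, 0.3196]), 'rms px', np.float64(0.32))
rail (array([0.6615, 0.0715, 0.3232]), 'rms px', np.float64(1.84))
scene (array([0.6548, 0.0741, 0.3757]), 'rms px', np.float64(1.81))
opening (array([0.6607, 0.0707, 0.2972]), 'rms px', np.float64(0.14))
all (array([0.66  , 0.072 , 0.3296]), 'rms px', np.float64(1.86))
punch top (array([0.5729, 0.2991, 0.3241]), 'rms px', np.float64(0.4))
punch scene (array([ 0.5298,  0.393 , -0.858 ]), 'rms px', np.float64(17.57))
all (array([ 0.5569,  0.3425, -0.1084]), 'rms px', np.float64(22.54))
punch foot mean [0.5748 0.3006 0.    ] [0.5758 0.2976 0.    ]
spanner [ 0.4432 -0.12    0.01  ] 0.12817715062995913 axis deg -80.14876923397955
nut [0.4401 0.0636 0.024 ] flat dir
-87.991061728462
tray (array([ 0.4915, -0.3934, -0.0718]), 'rms px', np.float64(1.31))
box (array([ 0.6363, -0.2224, -0.0569]), 'rms px', np.float64(2.13))
```

View pics/tb.png

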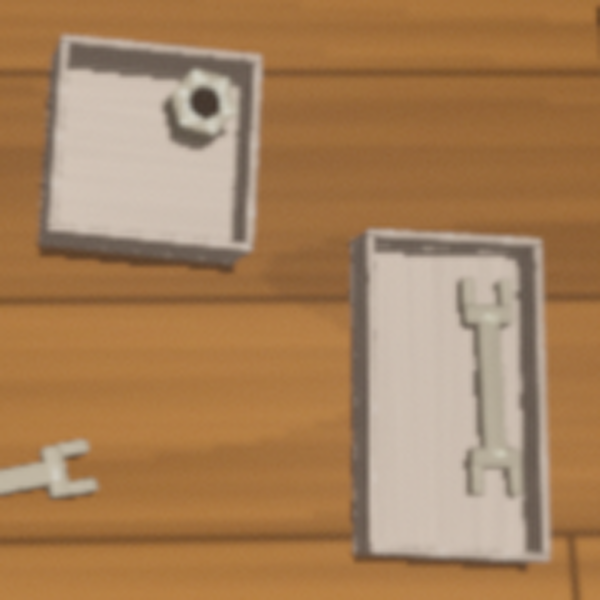

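The tray and box crop shows the tray rim corners at about (481,215), (532,217), (534,313) and (479,312). The box rim corners are at (389,156), (448,161), (446,220) and (383,216). The spanner already in the tray lies on its right (-y) side. I'll refit with these, correcting a crop-offset slip in the punch scene points.

```bash
cat >> h.py <<'E'
from scipy.optimize import least_squares
def fit(obs,x0):
    def f(p):
        c,s=np.cos(p[2]),np.sin(p[2])
        return np.concatenate([proj(cm,[p[0]+c*l[0]-s*l[1],p[1]+s*l[0]+c*l[1],l[2]])-uv for cm,uv,l in obs])
    r=least_squares(f,x0);return np.round(r.x,4),"rms px",np.sqrt(np.mean(r.fun**2)).round(2)
def rect(a,b,z):
    return [(a/2,b/2,z),(a/2,-b/2,z),(-a/2,-b/2,z),(-a/2,b/2,z)]
T=lambda pts,o,k:[np.array(o)+np.array(p)/k for p in pts]
mk=lambda cam,uv,l:[(cam,u,q) for u,q in zip(uv,l)]
def go(x,y,z,yaw):
    """rows of units from the present pose to TCP xyz, closing axis (mod pi) yaw deg, tool down"""
    s=robot.read_state();R0=Ro.from_rotvec(s["orientation"]);M=R0.as_matrix()
    cur=np.degrees(np.arctan2(M[1,1],M[0,1]));d=(yaw-cur+90)%180-90
    Rt=None
    ya=np.radians(cur+d);Y=np.array([np.cos(ya),np.sin(ya),0]);Z=np.array([0,0,-1.]);Rt=Ro.from_matrix(np.c_[np.cross(Y,Z),Y,Z])
    dw=np.array([x,y,z])-s["tool_pos"]
    print("t",round(s["t"],2),"pos",s["tool_pos"].round(4),"closing yaw",round(cur,1),"F",s["force"].round(1),"open",round(s["opening"],4),"gf",round(s["gripper_force"],1))
    print("shift units, present tool axes:",(R0.inv().apply(dw)/.03).round(2)," in target tool axes:",(Rt.inv().apply(dw)/.03).round(2)," turn units:",(np.degrees((R0.inv()*Rt).as_rotvec())/6).round(2))
E
python3 - <<'E'
from h import *
k=5.333
pt=mk("top",T([(75,62),(137,43),(155,108),(95,130)],(115,200),k),rect(.026,.022,.1))
k=6.667
ps=mk("scene",T([(180,285),(238,290),(245,238),(185,233)],(400,235),k),[(.013,-.011,.1),(.013,.011,.1),(-.013,.011,.1),(-.013,-.011,.1)])
pe=mk("scene",[(420.7,308.6),(429.8,309.6)],[(.02,-.011,0),(.02,.011,0)])
print("punch scene",fit(ps+pe,[.57,.3,.3]));print("all",fit(pt+ps+pe,[.57,.3,.3]))
print("tray",fit(mk("top",[(481,214.6),(532.3,217),(534.4,313),(478.6,311.8)],rect(.19,.105,.03)),[.49,-.4,0]))
print("box",fit(mk("top",[(388.9,156.4),(448.3,161.5),(445.9,220),(382.6,216.4)],rect(.12,.12,.04)),[.65,-.22,0]))
go(.443,-.119,.10,9.9)
E
```

```text
punch scene (array([0.5739, 0.3037, 0.3209]), 'rms px', np.float64(0.44))
all (array([0.5732, 0.3012, 0.347 ]), 'rms px', np.float64(0.88))
tray (array([ 0.491, -0.395, -0.074]), 'rms px', np.float64(0.85))
box (array([ 0.6396, -0.223 , -0.0997]), 'rms px', np.float64(0.92))
t 1.3 pos [ 0.2269 -0.5554  0.2186] closing yaw -67.8 F [-0.2  0.1 -0.7] open 0.093 gf 0.0
shift units, present tool axes: [ 12.17 -10.74   3.95]  in target tool axes: [13.09  9.6   3.95]  turn units: [ -0.    -0.   -12.95]
```

Emit:
apply_moves(
  steps=[1, -0.9, 0.1, 0, 0, 0, 60, 1, -0.9, 0.1, 0, 0, 0, 60, 1, -0.9, 0.1, 0, 0, 0, 60, 1, -0.9, 0.1, 0, 0, 0, 60, 1, -0.9, 0.1, 0, 0, 0, 60, 1, -0.9, 0.1, 0, 0, 0, 60, 1, -0.9, 0.1, 0, 0, 0, 60, 1, -0.9, 0.1, 0, 0, 0, 60, 1, -0.9, 0.1, 0, 0, 0, 60, 1, -0.9, 0.1, 0, 0, 0, 60, 1, -0.9, 0.1, 0, 0, 0, 60, 1, -0.9, 0.1, 0, 0, 0, 60],
  grip_force=30,
)

```text
t: 2.3
tool_pos: [0.4382, -0.1175, 0.1829]
orientation: [3.082, 0.605, 0.001]
force: [0.3, -0.5, -0.3]
opening: 0.0557
gripper_force: 0.0
```

Emit:
apply_moves(
  steps=[0, 0, 0.2, 0, 0, -1, 60, 0, 0, 0.2, 0, 0, -1, 60, 0, 0, 0.2, 0, 0, -1, 60, 0, 0, 0.2, 0, 0, -1, 60, 0, 0, 0.2, 0, 0, -1, 60, 0, 0, 0.2, 0, 0, -1, 60, 0, 0, 0.2, 0, 0, -1, 60, 0, 0, 0.2, 0, 0, -1, 60, 0, 0, 0.2, 0, 0, -1, 60, 0, 0, 0.2, 0, 0, -1, 60, 0, 0, 0.2, 0, 0, -1, 60, 0, 0, 0.2, 0, 0, -1, 60],
)

```text
t: 3.3
tool_pos: [0.4377, -0.1194, 0.1105]
orientation: [2.132, 2.307, 0.0]
force: [-0.1, -0.6, -0.2]
opening: 0.0559
gripper_force: 0.0
```

```bash
python3 -c "
from h import *
go(.444,-.119,.002,9.9)"
```

```text
t 3.3 pos [ 0.4377 -0.1194  0.1105] closing yaw 4.5 F [-0.1 -0.6 -0.2] open 0.0559 gf 0.0
shift units, present tool axes: [-0.    0.21  3.62]  in target tool axes: [-0.02  0.21  3.62]  turn units: [ 0.   0.  -0.9]
```

Emit:
apply_moves(
  steps=[0, 0.2, 0.9, 0, 0, -0.9, 60, 0, 0, 0.8, 0, 0, 0, 60, 0, 0, 0.8, 0, 0, 0, 60, 0, 0, 0.6, 0, 0, 0, 60, 0, 0, 0.4, 0, 0, 0, 60, 0, 0, 0.1, 0, 0, 0, 60, 0, 0, 0, 0, 0, 0, 60, 0, 0, 0, 0, 0, 0, 10, 0, 0, 0, 0, 0, 0, 5, 0, 0, 0, 0, 0, 0, 5, 0, 0, 0, 0, 0, 0, 5, 0, 0, 0, 0, 0, 0, 5],
)

```text
t: 4.3
tool_pos: [0.4441, -0.1191, 0.0032]
orientation: [2.027, 2.399, 0.001]
force: [-0.2, 0.3, 0.7]
opening: 0.0272
gripper_force: 0.0
```

Emit:
apply_moves(
  steps=[0, 0, 0, 0, 0, 0, 5, 0, 0, 0, 0, 0, 0, 5, 0, 0, -0.5, 0, 0, 0, 5, 0, 0, -1, 0, 0, 0, 5, 0, 0, -1, 0, 0, 0, 5, 0, 0, -0.8, 0, 0, 0, 5],
)

```text
t: 4.8
tool_pos: [0.4436, -0.1189, 0.1033]
orientation: [2.027, 2.4, 0.0]
force: [0.6, 0.0, -1.4]
opening: 0.0135
gripper_force: 30.0
```

```bash
python3 - <<'E'
from h import *
t=np.array([.4915,-.396]);a=-.074
p=t+.020*np.array([-np.sin(a),np.cos(a)])
print(p); go(p[0],p[1],.10,np.degrees(a)+90)
for d in eyes.place_of("top","spanner_center")[:2]: print(d)
E
```

```text
[ 0.49297865 -0.37605474]
t 4.8 pos [ 0.4436 -0.1189  0.1033] closing yaw 9.6 F [ 0.6  0.  -1.4] open 0.0135 gf 30.0
shift units, present tool axes: [-8.73  0.19  0.11]  in target tool axes: [-2.28 -8.43  0.11]  turn units: [  0.     0.   -12.69]
{'xy': [363.7, 289.3], 'conf': 0.71}
```

Emit:
apply_moves(
  steps=[-0.9, 0, 0, 0, 0, 0, 5, -1, 0, 0, 0, 0, 0, 5, -1, 0, 0, 0, 0, 0, 5, -1, 0, 0, 0, 0, 0, 5, -1, 0, 0, 0, 0, 0, 5, -1, 0, 0, 0, 0, 0, 5, -1, 0, 0, 0, 0, 0, 5, -1, 0, 0, 0, 0, 0, 5, -0.8, 0.2, 0, 0, 0, 0, 5, 0, 0, 0, 0, 0, -0.9, 5, 0, 0, 0, 0, 0, -1, 5, 0, 0, 0, 0, 0, -1, 5],
)

```text
t: 5.85
tool_pos: [0.4927, -0.3756, 0.1005]
orientation: [-1.635, -2.681, -0.001]
force: [0.1, 0.3, -1.0]
opening: 0.0132
gripper_force: 30.0
```

Emit:
apply_moves(
  steps=[0, 0, 0, 0, 0, -1, 5, 0, 0, 0, 0, 0, -1, 5, 0, 0, 0, 0, 0, -1, 5, 0, 0, 0, 0, 0, -1, 5, 0, 0, 0, 0, 0, -1, 5, 0, 0, 0, 0, 0, -1, 5, 0, 0, 0, 0, 0, -1, 5, 0, 0, 0, 0, 0, -1, 5, 0, 0, 0, 0, 0, -1, 5, 0, 0, 0, 0, 0, -0.8, 5, 0, 0, 0, 0, 0, 0, 5],
)

```text
t: 6.77
tool_pos: [0.4929, -0.375, 0.1009]
orientation: [-0.108, -3.139, -0.001]
force: [-0.3, 0.3, -1.6]
opening: 0.0135
gripper_force: 30.0
```

```bash
python3 - <<'E'
from h import *
go(.493,-.376,.008,85.8)
E
```

```text
t 6.77 pos [ 0.4929 -0.375   0.1009] closing yaw 86.0 F [-0.3  0.3 -1.6] open 0.0135 gf 30.0
shift units, present tool axes: [-0.01 -0.03  3.1 ]  in target tool axes: [-0.01 -0.03  3.1 ]  turn units: [ 0.01 -0.01  0.04]
```

Emit:
apply_moves(
  steps=[0, 0, 0.8, 0, 0, 0, 5, 0, 0, 0.8, 0, 0, 0, 5, 0, 0, 0.7, 0, 0, 0, 5, 0, 0, 0.5, 0, 0, 0, 5, 0, 0, 0.28, 0, 0, 0, 5, 0, 0, 0, 0, 0, 0, 5, 0, 0, 0, 0, 0, 0, 25, 0, 0, 0, 0, 0, 0, 25, 0, 0, 0, 0, 0, 0, 25, 0, 0, -0.4, 0, 0, 0, 25, 0, 0, -0.8, 0, 0, 0, 25, 0, 0, -1, 0, 0, 0, 25],
)

```text
t: 7.77
tool_pos: [0.4919, -0.3741, 0.0749]
orientation: [-0.115, -3.137, -0.004]
force: [0.3, -0.8, -0.8]
opening: 0.0231
gripper_force: 0.0
```

Emit:
apply_moves(
  steps=[0, 0, -1, 0, 0, 0, 50, 0, 0, -0.4, 0, 0, 0, 50, 0, -1, 0, 0, 0, 1, 60, 0, -1, 0, 0, 0, 1, 60, 0, -1, 0, 0, 0, 1, 60, 0, -1, 0, 0, 0, 1, 60, 0, -1, 0, 0, 0, 1, 60, 0, -1, 0, 0, 0, 1, 60],
)

```text
t: 8.43
tool_pos: [0.4347, -0.5439, 0.1178]
orientation: [1.086, 2.947, -0.001]
force: [-0.6, 0.2, -0.0]
opening: 0.0559
gripper_force: 0.0
```

```bash
python3 - <<'E'
from h import *
go(.440,.065,.10,2)
E
```

```text
t 8.43 pos [ 0.4347 -0.5439  0.1178] closing yaw 49.5 F [-0.6  0.2 -0. ] open 0.0559 gf 0.0
shift units, present tool axes: [13.04 15.56  0.58]  in target tool axes: [20.28  0.88  0.59]  turn units: [0.   0.01 7.92]
```

Emit:
apply_moves(
  steps=[0.82, 0.97, 0, 0, 0, 0, 60, 0.82, 0.97, 0, 0, 0, 0, 60, 0.82, 0.97, 0, 0, 0, 0, 60, 0.82, 0.97, 0, 0, 0, 0, 60, 0.82, 0.97, 0, 0, 0, 0, 60, 0.82, 0.97, 0, 0, 0, 0, 60, 0.82, 0.97, 0, 0, 0, 0, 60, 0.82, 0.97, 0, 0, 0, 0, 60, 0.82, 0.97, 0, 0, 0, 0, 60, 0.82, 0.97, 0, 0, 0, 0, 60, 0.82, 0.97, 0, 0, 0, 0, 60, 0.82, 0.97, 0, 0, 0, 0, 60],
)

```text
t: 9.43
tool_pos: [0.4346, -0.0837, 0.1179]
orientation: [1.08, 2.949, 0.0]
force: [0.8, 1.1, -0.3]
opening: 0.056
gripper_force: 0.0
```

Emit:
apply_moves(
  steps=[0.82, 0.97, 0, 0, 0, 0, 60, 0.82, 0.97, 0, 0, 0, 0, 60, 0.82, 0.97, 0, 0, 0, 0, 60, 0.76, 0.97, 0, 0, 0, 0, 60, 0, 0, 0, 0, 0, 1, 60, 0, 0, 0, 0, 0, 1, 60, 0, 0, 0, 0, 0, 1, 60, 0, 0, 0, 0, 0, 1, 60, 0, 0, 0, 0, 0, 1, 60, 0, 0, 0, 0, 0, 1, 60, 0, 0, 0, 0, 0, 1, 60, 0, 0, 0, 0, 0, 0.9, 60],
)

```text
t: 10.43
tool_pos: [0.4362, 0.066, 0.1178]
orientation: [2.18, 2.261, 0.001]
force: [-1.1, -0.7, 0.2]
opening: 0.0558
gripper_force: 0.0
```

```bash
python3 - <<'E'
from h import *
np.set_printoptions(precision=4,suppress=True)
snap("top","top1");snap("scene","scene1")
for c in("top","scene"):
    for d in eyes.place_of(c,"nut_center")[:6]: print(c,d["xy"],at(c,d["xy"],.012)[:2])
    for d in eyes.place_of(c,"spanner_center")[:3]: print("sp",c,d["xy"],at(c,d["xy"],.009)[:2])
go(.440,.065,.006,2)
t=cv2.imread("pics/top1.png");s=cv2.imread("pics/scene1.png")
cv2.imwrite("pics/chk1.png",np.hstack([cv2.resize(t[205:325,430:550],(400,400),interpolation=2),cv2.resize(s[190:270,310:390],(400,400),interpolation=2)]))
E
```

```text
top [309.6, 319.4] [ 0.3887 -0.0111]
top [229.5, 323.7] [0.3823 0.1415]
sp top [493.9, 264.1] [ 0.4923 -0.378 ]
scene [370.1, 213.6] [0.3555 0.049 ]
scene [398.0, 230.5] [0.3807 0.1436]
scene [379.6, 250.5] [0.4756 0.1343]
scene [345.4, 213.4] [ 0.389  -0.0097]
scene [364.2, 232.6] [0.4338 0.0697]
sp scene [216.6, 190.9] [ 0.4833 -0.3754]
sp scene [364.2, 232.2] [0.4292 0.0676]
t 10.73 pos [0.4361 0.066  0.1174] closing yaw 2.6 F [-0.4  0.8  0.1] open 0.056 gf 0.0
shift units, present tool axes: [-0.04  0.13  3.71]  in target tool axes: [-0.04  0.13  3.71]  turn units: [ 0.  -0.   0.1]
```

View pics/chk1.png

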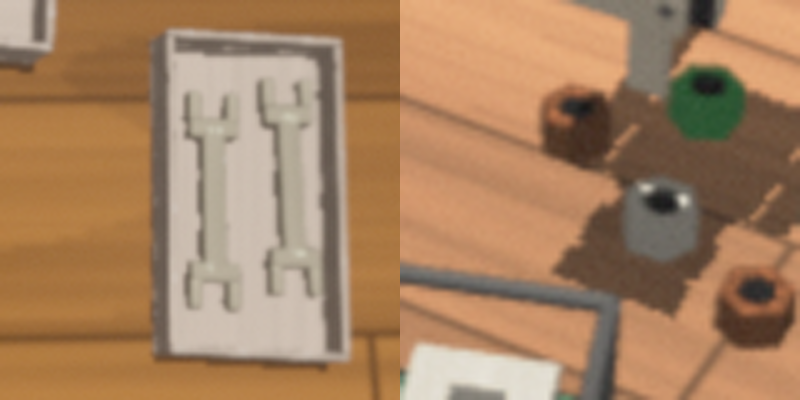

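The spanner lies flat in the tray on the left, at top px (494,264). The nut at scene px (364,233) is untouched under the gripper, so I'll descend and grip it.

Emit:
apply_moves(
  steps=[0, 0.13, 0.9, 0, 0, 0, 60, 0, 0, 0.8, 0, 0, 0, 60, 0, 0, 0.8, 0, 0, 0, 60, 0, 0, 0.6, 0, 0, 0, 60, 0, 0, 0.4, 0, 0, 0, 60, 0, 0, 0.2, 0, 0, 0, 60, 0, 0, 0, 0, 0, 0, 60, 0, 0, 0, 0, 0, 0, 30, 0, 0, 0, 0, 0, 0, 30, 0, 0, 0, 0, 0, 0, 30, 0, 0, 0, 0, 0, 0, 30, 0, 0, 0, 0, 0, 0, 30],
)

```text
t: 11.73
tool_pos: [0.4409, 0.0662, 0.0073]
orientation: [2.173, 2.267, 0.002]
force: [-1.7, 0.3, 5.6]
opening: 0.0358
gripper_force: 30.0
```

Emit:
apply_moves(
  steps=[0, 0, -0.5, 0, 0, 0, 30, 0, 0, -1, 0, 0, 0, 30, 0, 0, -1, 0, 0, 0, 30, 0, 0, -1, 0, 0, 0, 30, 0, 0, -0.5, 0, 0, 0, 30],
)

```text
t: 12.15
tool_pos: [0.4415, 0.0662, 0.1302]
orientation: [2.172, 2.266, 0.005]
force: [0.3, 0.5, -1.2]
opening: 0.0354
gripper_force: 30.0
```

```bash
python3 - <<'E'
from h import *
b=np.array([.643,-.223]);a=-.0997;c,s=np.cos(a),np.sin(a)
p=b+np.array([c*-.010-s*.022,s*-.010+c*.022]);print(p);go(p[0],p[1],.11,np.degrees(a))
E
```

```text
[ 0.63523943 -0.2001139 ]
t 12.15 pos [0.4415 0.0662 0.1302] closing yaw 2.4 F [ 0.3  0.5 -1.2] open 0.0354 gf 30.0
shift units, present tool axes: [-9.14  6.07  0.7 ]  in target tool axes: [-8.19  7.31  0.67]  turn units: [ 0.04 -0.    1.36]
```

Emit:
apply_moves(
  steps=[-0.91, 0.61, 0, 0, 0, 0, 30, -0.91, 0.61, 0, 0, 0, 0, 30, -0.91, 0.61, 0, 0, 0, 0, 30, -0.91, 0.61, 0, 0, 0, 0, 30, -0.91, 0.61, 0, 0, 0, 0, 30, -0.91, 0.61, 0, 0, 0, 0, 30, -0.91, 0.61, 0, 0, 0, 0, 30, -0.91, 0.61, 0, 0, 0, 0, 30, -0.91, 0.61, 0, 0, 0, 0, 30, -0.95, 0.58, 0.3, 0, 0, 0, 30, 0, 0, 0.4, 0, 0, 0.7, 30, 0, 0, 0, 0, 0, 0.66, 30],
)

```text
t: 13.15
tool_pos: [0.6322, -0.2015, 0.1013]
orientation: [-2.332, -2.098, 0.004]
force: [-0.3, 0.6, -2.8]
opening: 0.0357
gripper_force: 30.0
```

```bash
python3 - <<'E'
from h import *
go(.6352,-.2001,.013,-5.7)
E
```

```text
t 13.15 pos [ 0.6322 -0.2015  0.1013] closing yaw -6.0 F [-0.3  0.6 -2.8] open 0.0357 gf 30.0
shift units, present tool axes: [0.05 0.11 2.94]  in target tool axes: [0.06 0.1  2.94]  turn units: [-0.04 -0.01 -0.06]
```

Lower, release with a small opening, then rise.

Emit:
apply_moves(
  steps=[0.05, 0.1, 0.7, 0, 0, 0, 30, 0, 0, 0.8, 0, 0, 0, 30, 0, 0, 0.7, 0, 0, 0, 30, 0, 0, 0.5, 0, 0, 0, 30, 0, 0, 0.24, 0, 0, 0, 30, 0, 0, 0, 0, 0, 0, 30, 0, 0, 0, 0, 0, 0, 49, 0, 0, 0, 0, 0, 0, 49, 0, 0, 0, 0, 0, 0, 49, 0, 0, -0.6, 0, 0, 0, 49, 0, 0, -0.9, 0, 0, 0, 49, 0, 0, -1, 0, 0, 0, 49],
)

```text
t: 14.15
tool_pos: [0.6359, -0.1987, 0.0926]
orientation: [-2.329, -2.107, 0.001]
force: [0.5, -0.4, -0.1]
opening: 0.0458
gripper_force: 0.0
```

Emit:
apply_moves(
  steps=[0, 0, -1, 0, 0, 0, 50, 0, 0, -1, 0, 0, 0, 50, 0, 0, -1, 0, 0, 0, 50, 0, 0, -1, 0, 0, 0, 50, 0, 0, -0.5, 0, 0, 0, 50],
)

```text
t: 14.57
tool_pos: [0.6385, -0.1997, 0.2342]
orientation: [2.324, 2.102, 0.006]
force: [0.4, 0.4, 1.3]
opening: 0.0465
gripper_force: 0.0
```

```bash
python3 - <<'E'
from h import *
np.set_printoptions(precision=4,suppress=True)
go(.574,.3015,.18,18.9+90)
for c in("top","scene"):
    snap(c,"c_"+c)
    for d in eyes.place_of(c,"nut_center")[:7]: print(c,d["xy"],at(c,d["xy"],.016)[:2])
E
```

```text
t 14.57 pos [ 0.6385 -0.1997  0.2342] closing yaw -5.7 F [0.4 0.4 1.3] open 0.0465 gf 0.0
shift units, present tool axes: [16.41 -3.83  1.74]  in target tool axes: [  3.38 -16.5    1.81]  turn units: [ 0.08 -0.03 10.89]
top [234.1, 273.1] [0.4784 0.1336]
top [229.0, 323.0] [0.3835 0.1419]
top [279.6, 348.8] [0.3345 0.0462]
top [308.3, 316.7] [ 0.3937 -0.0085]
scene [373.0, 211.8] [0.349  0.0543]
scene [236.8, 242.4] [ 0.6381 -0.1947]
scene [381.2, 252.4] [0.4839 0.1423]
scene [398.0, 233.8] [0.3971 0.1504]
scene [345.9, 214.7] [ 0.3976 -0.0039]
scene [469.3, 239.5] [0.3221 0.3226]
```

Emit:
apply_moves(
  steps=[0.96, -0.23, 0, 0, 0, 0, 50, 0.96, -0.23, 0, 0, 0, 0, 50, 0.96, -0.23, 0, 0, 0, 0, 50, 0.96, -0.23, 0, 0, 0, 0, 50, 0.96, -0.23, 0, 0, 0, 0, 50, 0.96, -0.23, 0, 0, 0, 0, 50, 0.96, -0.23, 0, 0, 0, 0, 50, 0.96, -0.23, 0, 0, 0, 0, 50, 0.96, -0.23, 0, 0, 0, 0, 50, 0.96, -0.23, 0, 0, 0, 0, 50, 0.96, -0.23, 0, 0, 0, 0, 50, 0.96, -0.23, 0, 0, 0, 0, 50],
)

```text
t: 15.77
tool_pos: [0.5873, 0.1544, 0.2247]
orientation: [-2.329, -2.106, 0.004]
force: [0.7, 0.1, -1.0]
opening: 0.0463
gripper_force: 0.0
```

Emit:
apply_moves(
  steps=[0.96, -0.22, 0, 0, 0, 0, 50, 0.96, -0.22, 0, 0, 0, 0, 50, 0.96, -0.22, 0, 0, 0, 0, 50, 0.96, -0.22, 0, 0, 0, 0, 50, 0.96, -0.2, 0, 0, 0, 0, 50, 0, 0, 0.3, 0, 0, 1, 50, 0, 0, 0.3, 0, 0, 1, 50, 0, 0, 0.3, 0, 0, 1, 50, 0, 0, 0.3, 0, 0, 1, 50, 0, 0, 0.3, 0, 0, 1, 50, 0, 0, 0.3, 0, 0, 1, 50, 0, 0, 0, 0, 0, 1, 50],
)

```text
t: 16.77
tool_pos: [0.5686, 0.2987, 0.168]
orientation: [2.933, 1.125, -0.011]
force: [-1.1, -0.8, -0.3]
opening: 0.0465
gripper_force: 0.0
```

Emit:
apply_moves(
  steps=[0, 0, 0, 0, 0, 1, 50, 0, 0, 0, 0, 0, 1, 50, 0, 0, 0, 0, 0, 1, 50, 0, 0, 0, 0, 0, 0.85, 50, 0, 0, 0, 0, 0, 0, 50],
)

```text
t: 17.18
tool_pos: [0.5698, 0.2992, 0.1707]
orientation: [3.098, 0.516, -0.005]
force: [0.0, -0.0, 0.1]
opening: 0.0466
gripper_force: 0.0
```

```bash
python3 - <<'E'
from h import *
go(.574,.3015,.065,18.9+90)
snap("scene","scene2")
s=cv2.imread("pics/scene2.png");cv2.imwrite("pics/chk2.png",cv2.resize(s[170:330,380:500],(600,800) if 0 else (450,600),interpolation=2))
E
```

```text
t 17.18 pos [0.5698 0.2992 0.1707] closing yaw -71.1 F [ 0.  -0.   0.1] open 0.0466 gf 0.0
shift units, present tool axes: [ 0.17 -0.03  3.52]  in target tool axes: [ 0.16 -0.03  3.52]  turn units: [0.   0.03 0.  ]
```

View pics/chk2.png

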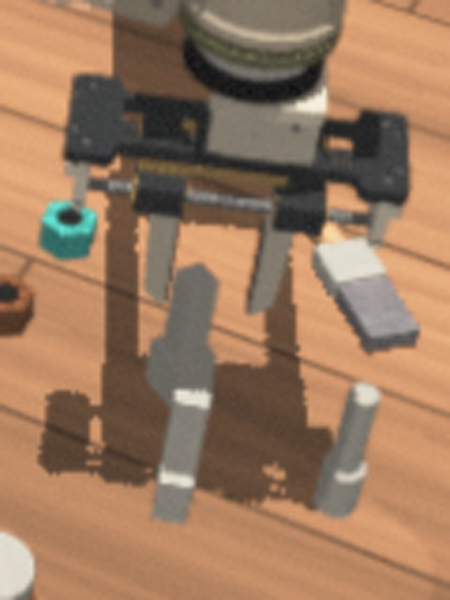

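The fingers are at scene px about (437,251) and straddle the oblong punch at (431,286), with the other punches clear. I'll descend and grip the shank.

Emit:
apply_moves(
  steps=[0.17, -0.03, 0.6, 0, 0, 0, 50, 0, 0, 0.8, 0, 0, 0, 50, 0, 0, 0.8, 0, 0, 0, 50, 0, 0, 0.8, 0, 0, 0, 50, 0, 0, 0.4, 0, 0, 0, 50, 0, 0, 0.1, 0, 0, 0, 50, 0, 0, 0, 0, 0, 0, 50, 0, 0, 0, 0, 0, 0, 15, 0, 0, 0, 0, 0, 0, 15, 0, 0, 0, 0, 0, 0, 15, 0, 0, 0, 0, 0, 0, 15, 0, 0, 0, 0, 0, 0, 15],
  grip_force=35,
)

```text
t: 18.23
tool_pos: [0.5762, 0.3029, 0.0694]
orientation: [-3.097, -0.523, -0.003]
force: [-1.7, 1.2, 3.4]
opening: 0.0219
gripper_force: 34.1
```

Emit:
apply_moves(
  steps=[0, 0, -0.3, 0, 0, 0, 15, 0, 0, -0.6, 0, 0, 0, 15, 0, 0, -0.8, 0, 0, 0, 15, 0, 0, -0.8, 0, 0, 0, 15, 0, 0, -0.8, 0, 0, 0, 15, 0, 0, -0.8, 0, 0, 0, 15, 0, 0, -0.5, 0, 0, 0, 15, 0, 0, 0, 0, 0, 0, 15, 0, 0, 0, 0, 0, 0, 15],
  grip_force=40,
)

```text
t: 18.98
tool_pos: [0.5758, 0.3023, 0.2067]
orientation: [-3.098, -0.523, -0.002]
force: [-0.2, 0.8, -5.2]
opening: 0.0219
gripper_force: 39.1
```

```bash
python3 - <<'E'
from h import *
np.set_printoptions(precision=4,suppress=True)
go(.6605,.071,.2,18.3+90)
snap("top","top3");snap("scene","scene3")
for n in("punch_foot","punch_center","die_mouth"):
    for c in("top","scene"):
        for d in eyes.place_of(c,n)[:2]: print(n,c,d["xy"],round(d["conf"],2))
    
E
```

```text
t 18.98 pos [0.5758 0.3023 0.2067] closing yaw -70.8 F [-0.2  0.8 -5.2] open 0.0219 gf 39.1
shift units, present tool axes: [0.14 8.21 0.22]  in target tool axes: [0.26 8.21 0.22]  turn units: [-0.   -0.01  0.14]
punch_foot top [131.6, 209.0] 0.6
punch_foot top [134.6, 364.4] 0.34
punch_foot scene [430.8, 261.2] 0.67
punch_foot scene [471.8, 236.3] 0.23
punch_center top [119.8, 201.4] 0.72
punch_center scene [433.4, 246.4] 0.9
punch_center scene [326.3, 269.8] 0.35
die_mouth top [265.3, 176.9] 0.66
die_mouth top [134.6, 362.6] 0.16
die_mouth scene [327.3, 270.6] 0.83
```

Emit:
apply_moves(
  steps=[0.02, 0.4, 0, 0, 0, 0, 15, 0.02, 0.8, 0, 0, 0, 0, 15, 0.02, 0.9, 0, 0, 0, 0, 15, 0.02, 0.9, 0, 0, 0, 0, 15, 0.02, 0.9, 0, 0, 0, 0, 15, 0.02, 0.9, 0, 0, 0, 0, 15, 0.02, 0.9, 0, 0, 0, 0, 15, 0, 0.9, 0, 0, 0, 0, 15, 0, 0.8, 0, 0, 0, 0, 15, 0, 0.5, 0, 0, 0, 0.14, 15, 0, 0.31, 0, 0, 0, 0, 15, 0, 0, 0, 0, 0, 0, 15],
)

```text
t: 20.38
tool_pos: [0.6605, 0.0689, 0.2058]
orientation: [3.102, 0.496, -0.0]
force: [0.7, -0.2, -4.6]
opening: 0.0217
gripper_force: 39.1
```

```bash
python3 - <<'E'
from h import *
np.set_printoptions(precision=4,suppress=True)
go(.6605,.071,.2,18.3+90)
snap("top","top4");snap("scene","scene4")
for n,z in(("punch_foot",.137),("punch_center",.187),("die_mouth",.06)):
    for c in("top","scene"):
        for d in eyes.place_of(c,n)[:2]: print(n,c,d["xy"],round(d["conf"],2),at(c,d["xy"],z))
t=cv2.imread("pics/top4.png");s=cv2.imread("pics/scene4.png")
cv2.imwrite("pics/chk4.png",np.hstack([cv2.resize(t[105:225,210:310],(400,480),interpolation=2),cv2.resize(s[200:320,280:380],(400,480),interpolation=2)]))
E
```

```text
t 20.38 pos [0.6605 0.0689 0.2058] closing yaw -71.8 F [ 0.7 -0.2 -4.6] open 0.0217 gf 39.1
shift units, present tool axes: [ 0.02 -0.07  0.19]  in target tool axes: [ 0.02 -0.07  0.19]  turn units: [ 0.    0.   -0.02]
punch_foot top [264.5, 162.0] 0.63 [0.6605 0.0683 0.137 ]
punch_foot scene [322.6, 247.3] 0.92 [0.6566 0.0659 0.137 ]
punch_center top [262.0, 153.5] 0.79 [0.6581 0.0693 0.187 ]
punch_center scene [322.5, 230.7] 0.71 [0.657  0.0648 0.187 ]
die_mouth top [264.3, 175.6] 0.89 [0.6599 0.0736 0.06  ]
die_mouth scene [327.5, 273.4] 0.57 [0.6562 0.0805 0.06  ]
```

View pics/chk4.png

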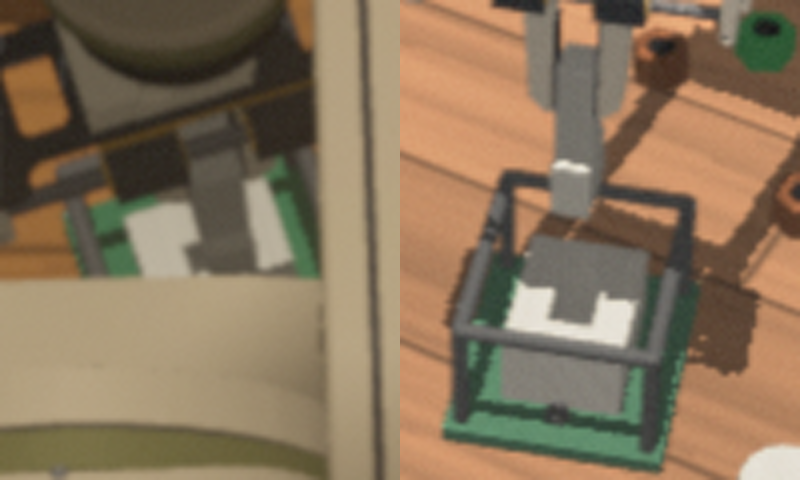

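The foot (scene px about (322,247)) hangs over the die, level and clear of the rail. The two cameras disagree by a few millimetres along the long axis, so I'll refine the die and punch corners at sub-pixel level.

```bash
python3 - <<'E'
from h import *
np.set_printoptions(precision=4,suppress=True)
def sub(fn,pts,w=3):
    g=cv2.cvtColor(cv2.imread(fn),cv2.COLOR_BGR2GRAY)
    p=np.array(pts,np.float32).reshape(-1,1,2).copy()
    return cv2.cornerSubPix(g,p,(w,w),(-1,-1),(3,50,.01)).reshape(-1,2)
w=[(x,y,.06) for x,y in((.045,-.035),(.045,.035),(-.045,.035),(-.045,-.035))]
x0=np.array(T([(105,228),(240,242),(248,152),(133,137)],(280,225),4));q=sub("pics/scene0.png",x0);print((q-x0).round(1).tolist())
print("block scene0",fit(mk("scene",q,w),[.66,.07,.3]))
x0=np.array(T([(105,137),(245,93),(302,262),(162,312)],(215,125),4));qt=sub("pics/top0.png",x0);print((qt-x0).round(1).tolist())
print("block top0",fit(mk("top",qt,rect(.09,.07,.06)),[.66,.07,.3]))
print("joint",fit(mk("scene",q,w)+mk("top",qt,rect(.09,.07,.06)),[.66,.07,.3]))
# held foot: lower near edge and ledge in scene4
f=[(.02,-.011,.137),(.02,.011,.137),(.02,-.011,.173),(.02,.011,.173)]
xf=np.array(T([(150,210),(188,217),(154,164),(190,167)],(280,200),4));qf=sub("pics/scene4.png",xf,2);print((qf-xf).round(1).tolist())
for nm,z in(("raw",xf),("sub",qf)):print("punch scene4",nm,fit(mk("scene",z,f),[.66,.07,.3]))
c,s=np.cos(.317),np.sin(.317)
print("pred foot corners if centred at TCP",[proj("scene",[.6605+c*l[0]-s*l[1],.0689+s*l[0]+c*l[1],l[2]]).round(1).tolist() for l in f],qf.round(1).tolist())
im=cv2.imread("pics/scene0.png")[240:320,285:365];im=cv2.resize(im,(640,640),interpolation=2)
for u in q: cv2.drawMarker(im,tuple(int(v) for v in ((u-[285,240]+.5)*8)),(0,0,255),0,16,1)
cv2.imwrite("pics/chk5.png",cv2.resize(im,(600,600)))
E
```

```text
[[-1.0, -0.6], [0.0, 0.0], [-0.7, -0.4], [0.0, 0.0]]
block scene0 (array([0.6546, 0.0728, 0.3722]), 'rms px', np.float64(1.96))
[[-0.9, 1.0], [-0.0, 0.9], [-0.5, 0.1], [-0.5, -1.2]]
block top0 (array([0.6606, 0.0715, 0.3176]), 'rms px', np.float64(0.59))
joint (array([0.6587, 0.0724, 0.3374]), 'rms px', np.float64(1.78))
[[-1.0, -0.2], [0.0, 0.0], [0.0, 0.0], [0.0, 0.4]]
punch scene4 raw (array([0.6549, 0.0689, 0.3236]), 'rms px', np.float64(0.33))
punch scene4 sub (array([0.6552, 0.0688, 0.3021]), 'rms px', np.float64(0.48))
pred foot corners if centred at TCP [[316.4, 254.1], [326.0, 255.5], [316.6, 242.2], [326.4, 243.6]] [[316.5, 252.3000030517578], [327.0, 254.1999969482422], [318.5, 241.0], [327.5, 242.10000610351562]]
```

View pics/chk5.png

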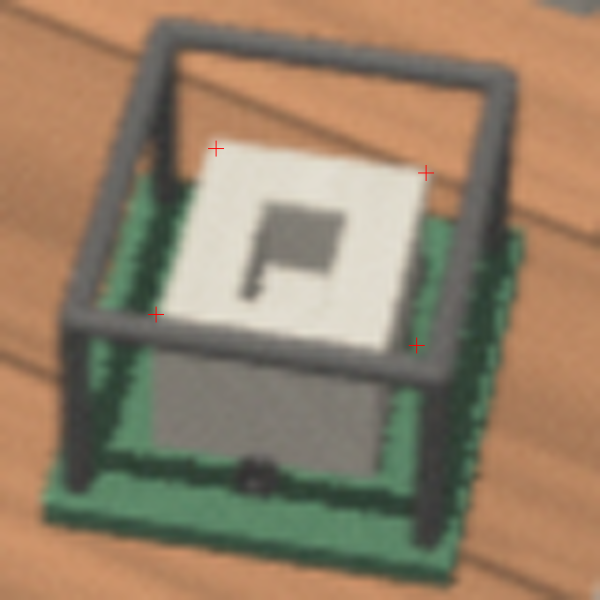

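The cross marks show that the guard rail hides the block's near top edge in the scene view, so that fit was biased. I'll use only visible corners instead: the far block top, the block's foot and the base plate.

```bash
python3 - <<'E'
from h import *
np.set_printoptions(precision=4,suppress=True)
k=7.5;o=(284.5,239.5)
A=mk("scene",T([(213,140),(428,168)],o,k),[(-.045,-.035,.06),(-.045,.035,.06)])
B=mk("scene",T([(150,445),(378,473)],o,k),[(.045,-.035,.012),(.045,.035,.012)])
C=mk("scene",T([(42,522),(450,583)],o,k),[(.075,-.065,0),(.075,.065,0)])
D=mk("scene",T([(345,213),(265,203),(328,275)],o,k),[(-.022,.013,.06),(-.022,-.013,.06),(.0,.013,.06)][:2])
R=mk("scene",T([(162,18),(517,70)],o,k),[(-.07,-.06,.09),(-.07,.06,.09)])
for n,x in(("A+B",A+B),("A+B+C",A+B+C),("all",A+B+C+D+R)):print(n,fit(x,[.66,.07,.3]))
E
```

```text
A+B (array([0.6597, 0.0721, 0.3285]), 'rms px', np.float64(0.35))
A+B+C (array([0.6591, 0.0717, 0.3262]), 'rms px', np.float64(0.38))
all (array([0.6605, 0.0726, 0.3193]), 'rms px', np.float64(0.69))
```

Emit:
apply_moves(
  steps=[0.09, -0.04, 0, 0, 0, 0, 15, 0.08, -0.04, 0.1, 0, 0, 0, 15, 0, 0, 0.3, 0, 0, 0, 15, 0, 0, 0.3, 0, 0, 0, 15, 0, 0, 0.3, 0, 0, 0, 15, 0, 0, 0.3, 0, 0, 0, 15, 0, 0, 0.3, 0, 0, 0, 15, 0, 0, 0.3, 0, 0, 0, 15, 0, 0, 0.2, 0, 0, 0, 15, 0, 0, 0.08, 0, 0, 0, 15, 0, 0, 0, 0, 0, 0, 15, 0, 0, 0, 0, 0, 0, 15],
)

```text
t: 21.78
tool_pos: [0.6644, 0.0748, 0.1409]
orientation: [3.101, 0.5, 0.001]
force: [0.3, -0.4, -4.3]
opening: 0.022
gripper_force: 39.1
```

```bash
python3 - <<'E'
from h import *
np.set_printoptions(precision=4,suppress=True)
go(.6645,.0727,.1404,18.3+90)
zf=robot.read_state()["tool_pos"][2]-.0694
print("foot z",zf)
snap("scene","scene6");snap("top","top6")
for n,z in(("punch_foot",zf),("punch_center",zf+.05)):
    for c in("top","scene"):
        for d in eyes.place_of(c,n)[:1]: print(n,c,d["xy"],round(d["conf"],2),at(c,d["xy"],z))
# near ledge/foot corners: template shift of the foot's near end from scene4 to scene6
g4=cv2.imread("pics/scene4.png");g6=cv2.imread("pics/scene6.png")
tp=g4[237:257,311:333];r=cv2.matchTemplate(g6,tp,cv2.TM_CCOEFF_NORMED);_,v,_,m=cv2.minMaxLoc(r);print("shift",m[0]-311,m[1]-237,v)
a=proj("scene",[.6550,.0689,.137]);b=proj("scene",[.6592,.0727,zf]);print("expected",b-a)
E
```

```text
t 21.78 pos [0.6644 0.0748 0.1409] closing yaw -71.7 F [ 0.3 -0.4 -4.3] open 0.022 gf 39.1
shift units, present tool axes: [-0.02  0.07  0.02]  in target tool axes: [-0.02  0.07  0.02]  turn units: [ 0. -0.  0.]
foot z 0.07150105070630779
punch_foot top [263.2, 171.5] 0.66 [0.6644 0.0749 0.0715]
punch_foot scene [226.4, 242.8] 0.7 [ 0.6996 -0.1774  0.0715]
punch_center top [262.8, 161.6] 0.58 [0.6666 0.0724 0.1215]
punch_center scene [325.8, 253.8] 0.55 [0.6572 0.0749 0.1215]
shift -78 -7 0.6159126162528992
expected [-0.0304 22.1819]
```

Emit:
apply_moves(
  steps=[0, 0.07, 0, 0, 0, 0, 15, 0, 0, 0, 0, 0, 0, 15, 0, 0, 0, 0, 0, 0, 15, 0, 0, 0, 0, 0, 0, 15],
)

```text
t: 22.42
tool_pos: [0.6649, 0.0727, 0.1406]
orientation: [-3.102, -0.5, 0.0]
force: [-0.2, 0.2, -4.3]
opening: 0.0217
gripper_force: 39.1
```

```bash
python3 - <<'E'
from h import *
np.set_printoptions(precision=4,suppress=True)
s=robot.read_state();go(.6645,.0727,.1404,108.3);zf=s["tool_pos"][2]-.0694
snap("scene","scene7")
g4=cv2.imread("pics/scene4.png");g6=cv2.imread("pics/scene7.png")
f=4;tp=cv2.resize(g4[236:250,312:333],None,fx=f,fy=f,interpolation=2);w=cv2.resize(g6[250:285,300:350],None,fx=f,fy=f,interpolation=2)
r=cv2.matchTemplate(w,tp,cv2.TM_CCOEFF_NORMED);_,v,_,m=cv2.minMaxLoc(r);sh=np.array([m[0]/f+300-312,m[1]/f+250-236]);print("shift",sh,v)
xf=np.array(T([(150,210),(188,217),(154,164),(190,167)],(280,200),4))
fc=[(.02,-.011,zf),(.02,.011,zf),(.02,-.011,zf+.036),(.02,.011,zf+.036)]
print("foot scene",fit(mk("scene",xf+sh,fc),[.66,.07,.3]), "zf",zf)
for d in eyes.place_of("scene","punch_center")[:1]: print(at("scene",d["xy"],zf+.05))
for d in eyes.place_of("scene","die_mouth")[:1]: print("die",d["conf"],at("scene",d["xy"],.06))
E
```

```text
t 22.42 pos [0.6649 0.0727 0.1406] closing yaw -71.7 F [-0.2  0.2 -4.3] open 0.0217 gf 39.1
shift units, present tool axes: [-0.01 -0.    0.01]  in target tool axes: [-0.01 -0.    0.01]  turn units: [-0.  0.  0.]
shift [ 0. 23.] 0.6314351558685303
foot scene (array([0.6601, 0.0729, 0.3363]), 'rms px', np.float64(0.42)) zf 0.0712073775177035
[0.6633 0.0684 0.1212]
die 0.62 [0.6514 0.0698 0.06  ]
```

In the scene view the foot is at (0.660, 0.073) and the opening at (0.660, 0.072). The foot is about 11 mm above the die top and the arm is still, so I'm handing in.

```bash
python3 -c "
from h import *
print(robot.close_job())"
```

```text
the job is handed in; nothing more can be done
None
```

I handed the job in at 22.5 s: the spanner is in the tray, the nut is in the box, and the oblong punch is held still about 11 mm above the die opening, measured within about 1 mm of its centre and lined up with its long side; the hand-in returned no verdict.

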